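# Move the granite edge samples to the show rack in reverse order

## Robot

A 6-joint arm with a two-finger parallel gripper is mounted at the origin on the work surface. World frame = base frame: x ahead of the robot, y to its left, z up, the work surface at z = 0. Lengths are in m, angles in degrees, forces in N, time in s.
With the tool pointing down it reaches from about 0.375 to 0.75 m from the base axis. Payload 9 kg.
Tool frame: the origin (TCP) lies where the fingers leave the gripper's body, on its centre line; the fingertips stand 73 mm ahead of it and the grasp point (between the pads) lies 54 mm ahead of it (robot.tip_reach is the distance from the TCP to the fingertips, in m); z points along the fingers, y is the direction in which the jaws open and shut (so a half turn about z gives the same grasp; the last joint's range is limited). The gripper opens to 85 mm and grips with 20 to 120 N. Pads are 22 mm wide; open, the fingers measure 114 mm over their backs; the gripper's body (76 mm by 85 mm) begins 54 mm behind the grasp point. The pads swing forward as they close: fully open they stand 13 mm farther back than shut.
Start: joints at [-80.483, 5.964, 5.575, 89.605, 0, 77.527], TCP at [0.225, -0.556, 0.304] pointing down, gripper open.
Joint ranges: [-171.21, 171.21], [-48.23, 106.86], [-62.78, 66.21], [-105.2, 120.99], [-86.42, 89.51], [-180, 180]. Speed limits (degrees/s): [127.2, 127.2, 147.25, 180, 180, 180].

## Interface

Orientations are given as [roll, pitch, yaw] about the fixed x, y, z axes, in that order (R = Rz(yaw) Ry(pitch) Rx(roll)).
In Python, from plant import robot gives the robot as it stands. Calls block until the motion is done:
- robot.move_pose(position, orientation): joint-space move of the TCP to a pose.
- robot.line_to(position, vel=0.15, rotation=None, guard=None): straight line of the TCP; rotation=None keeps the orientation; vel is the mean speed in m/s. With guard (N) it stops when the force on the tool has changed by that much, and returns True; else False.
- robot.goto_joints(angles): joint-space move.
- robot.set_gripper(opening): finger opening in m; the grip force is fixed at half the most; returns when the fingers have stopped.
- robot.pause(seconds).
- robot.ik(position, orientation): joint angles nearest the present ones, or None.
- robot.observe(): the state.
- robot.grab_frame(name): name is "scene" or "side" or "wrist"; returns the picture (400x640x3 uint8, blue, green, red); there is no depth.
- robot.get_calibration(name): a dict with "vertical_fov" (degrees; the focal length in pixels is half the picture's height over the tangent of half this angle, whatever the lens; pixels are square), "cx", "cy" (the principal point, pixels), "rvec" (rotation vector, rad) and "tvec" (3), from world to camera coordinates, as OpenCV has them. Camera axes: x right, y down, z forward; pixel columns grow to the right and rows downward; lengths in m; the calibration is good to about 2 mm. A picture is of the moment at which its call begins: read the wrist's pose just before it. get_calibration takes no time and is no camera call; for the wrist camera it gives the pose at the moment of the call.
A pose or a line that the arm cannot do raises robot.IKError and nothing moves.
- robot.job_done(): hands the job in, once; it reports no verdict.
The state is a dict: "time": time; "q": joint angles; "qvel": joint speeds; "joint_torque": joint torques, N m; "tool_pos": TCP position; "tcp_rot": TCP orientation; "ft_force": force on the tool from outside, world axes, zero at the start; "torque": the same for the moment, N m; "gripper_width": finger opening in m.
Only numpy, scipy, OpenCV 4.12 (cv2) and the standard library are available. Lean on these libraries where they do the work, as an engineer would, in place of code of your own. Each camera call takes 0.05 s, during which the arm holds its last target. There are 200 camera calls.

## Task

Move the three granite edge samples from the wash rack with the black rubber saddles to the wooden show rack, which is viewed from its far side, so reverse their row: the sample that stands leftmost now goes into the rightmost wooden saddle, the middle one into the middle and the rightmost into the leftmost. Set each one gently down on the floor of its slot, without dropping it, standing upright and centred along the slot, and let go; do not topple any stone, and leave the bottle where it stands.

Things in the scene. Friction and masses are not known exactly. Their poses are not given: they have to be found in the camera images.
- strip_short: Speckled pale granite edge sample standing on its long narrow edge: 90 mm long (its x), 20 mm thick (its y), 70 mm high (its z); the shortest, plain square edges; about 0.34 kg. Origin: centre of its underside. Loose; at the start it stands upright in a wash rack saddle, its x roughly along the slot. Either end may point forward.
- strip_mid: Speckled pale granite edge sample standing on its long narrow edge: 120 mm long (its x), 20 mm thick (its y), 70 mm high (its z); middle length, the two ends of its top cut off at 45 degrees over 15 mm, so the flat top is 90 mm long; about 0.45 kg. Origin: centre of its underside. Loose; at the start it stands upright in a wash rack saddle, its x roughly along the slot. Either end may point forward.
- strip_long: Speckled pale granite edge sample standing on its long narrow edge: 150 mm long (its x), 20 mm thick (its y), 70 mm high (its z); the longest, its top edge a half-round bullnose of 10 mm radius, so the flat faces end 60 mm above the underside; about 0.57 kg. Origin: centre of its underside. Loose; at the start it stands upright in a wash rack saddle, its x roughly along the slot. Either end may point forward.
- wash_short: Fixed black rubber saddle, one of three 85 mm apart in the wash rack's row, in any order: the one in which the 90 mm sample starts. 100 (x, along the slot) x 72 (y) mm block; two 18 mm cheeks leave an open-ended slot 36 wide; slot floor 15, cheek tops 35 mm above its origin, the centre of its underside (15 mm above the table). x points roughly away from the robot, y to its left. 
- wash_mid: Fixed black rubber saddle, one of three 85 mm apart in the wash rack's row, in any order: the one in which the 120 mm sample starts. 100 (x, along the slot) x 72 (y) mm block; two 18 mm cheeks leave an open-ended slot 36 wide; slot floor 15, cheek tops 35 mm above its origin, the centre of its underside (15 mm above the table). x points roughly away from the robot, y to its left. 
- wash_long: Fixed black rubber saddle, one of three 85 mm apart in the wash rack's row, in any order: the one in which the 150 mm sample starts. 100 (x, along the slot) x 72 (y) mm block; two 18 mm cheeks leave an open-ended slot 36 wide; slot floor 15, cheek tops 35 mm above its origin, the centre of its underside (15 mm above the table). x points roughly away from the robot, y to its left. 
- show_A: Fixed pale wooden saddle, one of three alike 85 mm apart in the show rack's row, in any order, empty at the start; this rack is left or right of the wash rack. 100 (x, along the slot) x 72 (y) mm block; two 18 mm cheeks leave an open-ended slot 36 wide; slot floor 15, cheek tops 35 mm above its origin, the centre of its underside (15 mm above the table). x points roughly away from the robot, y to its left. 
- show_B: Fixed pale wooden saddle, one of three alike 85 mm apart in the show rack's row, in any order, empty at the start; this rack is left or right of the wash rack. 100 (x, along the slot) x 72 (y) mm block; two 18 mm cheeks leave an open-ended slot 36 wide; slot floor 15, cheek tops 35 mm above its origin, the centre of its underside (15 mm above the table). x points roughly away from the robot, y to its left. 
- show_C: Fixed pale wooden saddle, one of three alike 85 mm apart in the show rack's row, in any order, empty at the start; this rack is left or right of the wash rack. 100 (x, along the slot) x 72 (y) mm block; two 18 mm cheeks leave an open-ended slot 36 wide; slot floor 15, cheek tops 35 mm above its origin, the centre of its underside (15 mm above the table). x points roughly away from the robot, y to its left. 
- bottle: White plastic bottle with a red cap, 66 mm diameter, 170 mm high, standing on the table beyond the racks. Origin: centre of its underside. A bystander.
There are look-alikes about, which are no part of the job. Leave any red look-alike of the strip_short alone. What is shaped like the strip_mid but pink is not meant.

How it is judged:
By the outcome, as a careful person would: the job done as asked, in the order asked, and still so for the second after the job is handed in, with the robot touching nothing.
It also fails if it takes over 88 s, if anything falls off the work surface, if the arm or the gripper's body presses on something with over 40 N, if the wrist force passes 120 N, or if a joint passes its speed limit or range.

## Working session

There is one attempt and no reset: what is moved stays moved. The work goes in short steps, each a Python script; the robot and the scene stay as the last script left them, time stands still between calls to the robot, and variables do not carry over. Pictures are saved under pics/ and viewed, about 12 in all and at most 16, crops included, and the job is handed in when it is done.

```bash
ls; mkdir -p pics
python3 - <<'E'
from plant import robot
import cv2
for n in("scene","side","wrist"):
    cv2.imwrite(f"pics/{n}0.png",robot.grab_frame(n))
    print(n,robot.get_calibration(n))
o=robot.observe();print(o)
E
```

```text
pics
scene {'vertical_fov': 49.294709316918755, 'cx': 322.07287162561056, 'cy': 191.10133831671612, 'rvec': array([ 2.19430859,  1.24793685, -0.44120673]), 'tvec': array([-0.33519998, -0.35624008,  1.56397573])}
side {'vertical_fov': 48.87743962855569, 'cx': 317.70966985380204, 'cy': 196.85260627105612, 'rvec': array([ 2.16238477, -0.07939828,  0.02188253]), 'tvec': array([-0.56603252,  0.07313759,  0.96838594])}
wrist {'vertical_fov': 68.3330134531823, 'cx': 316.0894454290377, 'cy': 197.93171041286368, 'rvec': array([-2.36927358,  1.59875338,  0.26303119]), 'tvec': array([-0.59960863, -0.04060926,  0.37930794])}
{'time': 0.15, 'q': array([-8.04846223e+01,  5.98904170e+00,  5.53891186e+00,  8.96041970e+01,
        1.46430555e-03,  7.75280101e+01]), 'qvel': array([ 0.07229432, -0.09664729,  0.1226882 ,  0.02260246, -0.03572849,
       -0.07379482]), 'joint_torque': array([ 2.09672107e-03, -5.57355523e+01,  5.04005849e+01,  1.25394686e-02,
       -3.72891418e-04,  1.73050830e-05]), 'tool_pos': array([ 0.22463981, -0.55617853,  0.30333401]), 'tcp_rot': array([-1.79947271e+02, -1.31622892e-02,  2.19873609e+01]), 'ft_force': array([-0.58614585, -1.12192067,  0.2166965 ]), 'torque': array([-0.00461683, -0.03072414,  0.00608756]), 'gripper_width': 0.08550655797641081}
```

View pics/scene0.png

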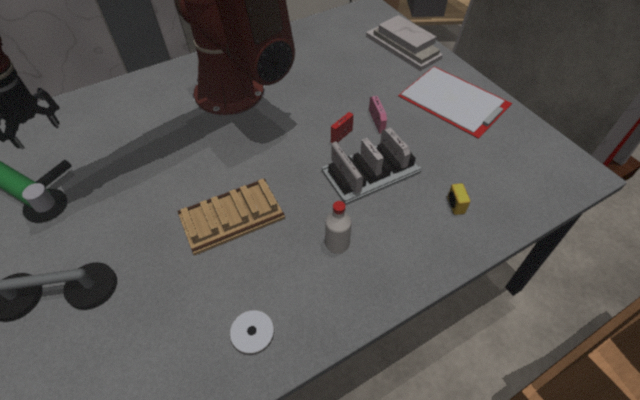

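View pics/side0.png

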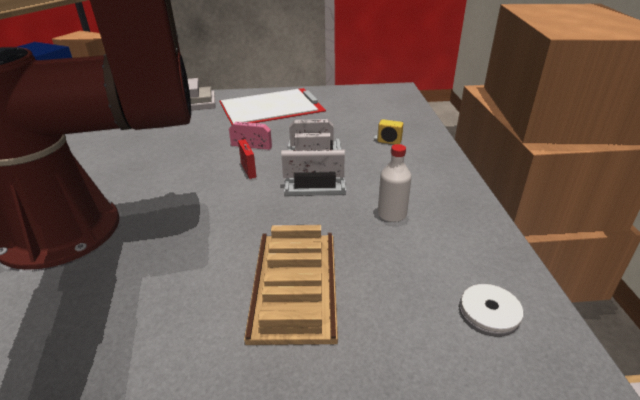

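Scene view: wash rack at about (370,170) holding three stones, with tops near (345,160), (372,153) and (395,145). Empty wooden rack at (232,213), bottle at (338,228). Possible confusions are the red block at (342,127) and the pink one at (378,112), both standing on the table in front of the rack, so neither is wanted. Next is an enlarged crop.

```bash
cat > h.py <<'E'
from plant import robot
import cv2,numpy as np
def ray(n,uv,z,cal=None,H=400):
    c=cal or robot.get_calibration(n)
    f=H/2/np.tan(np.radians(c["vertical_fov"]/2))
    R=cv2.Rodrigues(np.array(c["rvec"]))[0];t=np.array(c["tvec"])
    C=-R.T@t
    d=R.T@np.array([(uv[0]-c["cx"])/f,(uv[1]-c["cy"])/f,1])
    return C+d*(z-C[2])/d[2]
def proj(n,P,cal=None):
    c=cal or robot.get_calibration(n)
    f=200/np.tan(np.radians(c["vertical_fov"]/2))
    K=np.array([[f,0,c["cx"]],[0,f,c["cy"]],[0,0,1]])
    return cv2.projectPoints(np.array(P,float).reshape(-1,1,3),np.array(c["rvec"]),np.array(c["tvec"]),K,None)[0].reshape(-1,2)
E
python3 - <<'E'
import cv2,numpy as np
from h import *
im=cv2.imread("pics/scene0.png")
a=cv2.resize(im[90:210,300:430],None,fx=5,fy=5,interpolation=cv2.INTER_CUBIC)
cv2.imwrite("pics/cropw.png",a)
for uv in[(345,160),(372,153),(395,145)]:print(ray("scene",uv,.1))
for uv in[(180,212),(194,248),(283,212),(266,182)]:print(ray("scene",uv,.01))
print(ray("scene",(338,245),0))
E
```

```text
[0.56940479 0.12724289 0.1       ]
[0.58601748 0.20739966 0.1       ]
[0.59394562 0.28227364 0.1       ]
[ 0.43054465 -0.32834256  0.01      ]
[ 0.56209501 -0.33577005  0.01      ]
[ 0.57858493 -0.08037341  0.01      ]
[ 0.45581162 -0.0731179   0.01      ]
[ 0.74353805 -0.00162672  0.        ]
```

View pics/cropw.png

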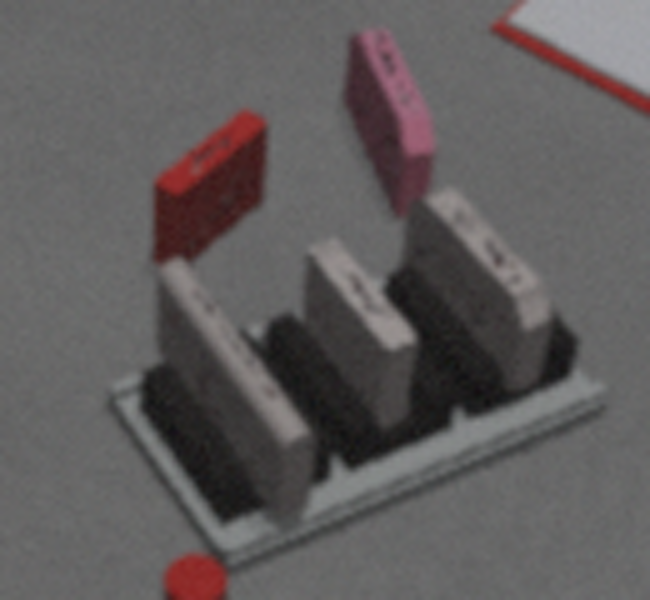

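The crop is clear. The long bullnose stone stands on the right (−y), the short one in the middle, and the mid one with cut ends on the left (+y). Next I'll look at both racks from above with the wrist camera.

Run:
```python
from h import *
import pickle
cals={}
for k,p in(("show",[.43,-.20,.36]),("wash",[.50,.20,.40])):
    robot.move_pose(p,[180,0,-5]); robot.pause(.3)
    c=robot.get_calibration("wrist");im=robot.grab_frame("wrist");cals[k]=c
    print(k,robot.observe()["time"],robot.observe()["tool_pos"],-cv2.Rodrigues(c["rvec"])[0].T@c["tvec"])
    cv2.imwrite(f"pics/w_{k}.png",im)
pickle.dump(cals,open("cals.pkl","wb"))
```

```text
show 2.0333 [ 0.42991534 -0.20032649  0.35988461] [ 0.51270097 -0.20694277  0.42917941]
wash 6.8583 [0.50001675 0.20000821 0.39999455] [0.58281463 0.193518   0.46935175]
```

View pics/w_show.png

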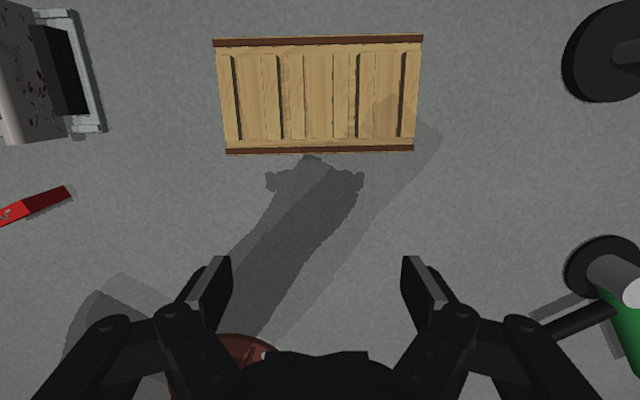

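View pics/w_wash.png

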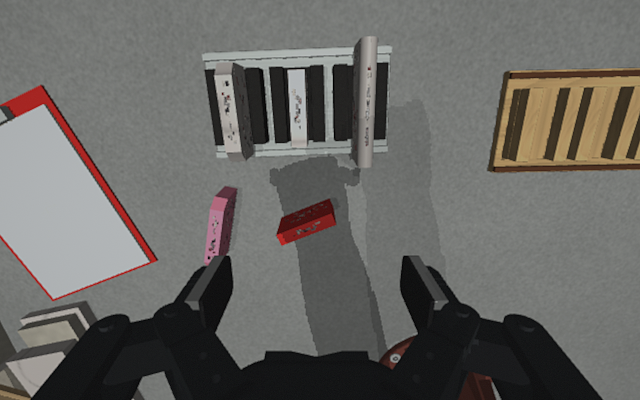

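Wrist views: wooden rack at columns 213–422, rows 35–153. Wash rack at columns 203–392, rows 47–158, with mid at (234,110), short at (297,107) and long at (367,100). The pink and red look-alikes are at (219,225) and (307,222). I'll enlarge both racks for the edges.

Run:
```python
import cv2
for k,(x,y) in dict(wash=(195,30),show=(205,25)).items():
    im=cv2.imread(f"pics/w_{k}.png")[y:y+145,x:x+225 if k=="show" else x+200]
    a=cv2.resize(im,None,fx=3.5,fy=3.5,interpolation=cv2.INTER_CUBIC)
    for i in range(0,im.shape[1],10):
        cv2.line(a,(int(i*3.5),0),(int(i*3.5),4 if (x+i)%50 else 12),(0,255,255),1)
        if (x+i-5)%20==0: cv2.putText(a,str(x+i),(int(i*3.5)-10,22),0,.35,(0,255,255),1)
    for i in range(0,im.shape[0],10):
        cv2.line(a,(0,int(i*3.5)),(6,int(i*3.5)),(0,255,255),1);cv2.putText(a,str(y+i),(8,int(i*3.5)+4),0,.35,(0,255,255),1)
    cv2.imwrite(f"pics/z_{k}.png",a)
```

```text
(no output)
```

View pics/z_wash.png

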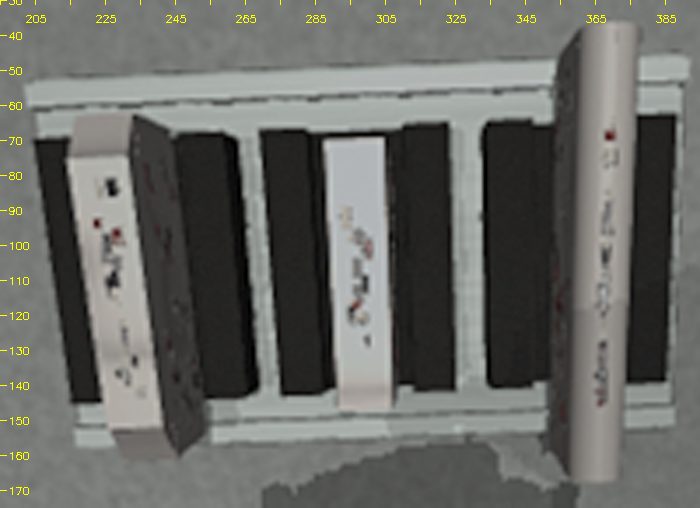

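View pics/z_show.png

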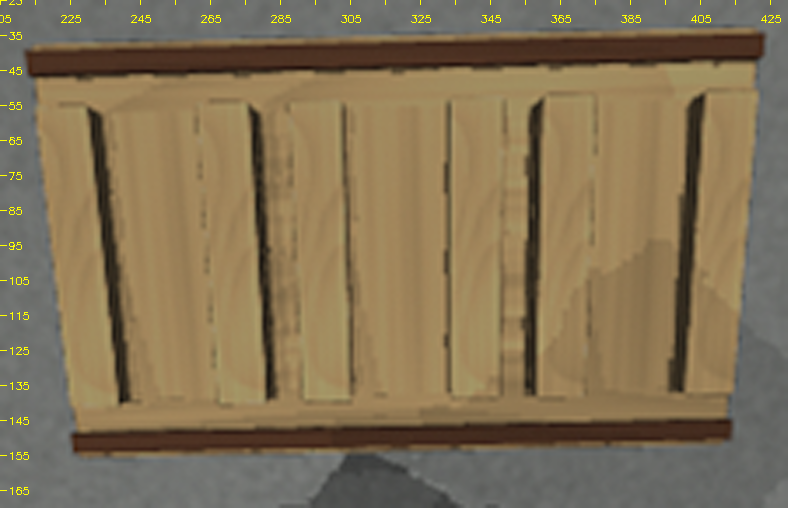

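Run:
```python
from h import *
import pickle
np.set_printoptions(precision=4,suppress=True)
c=pickle.load(open("cals.pkl","rb"))
def W(k,p,z):
    o=dict(wash=(195,30),show=(205,25))[k]
    return ray("wrist",(p[0]/3.5+o[0],p[1]/3.5+o[1]),z,c[k])[:2]
def rep(n,k,a,b,z): # far l,r ; near l,r
    P=[W(k,p,z) for p in a+b]
    far=(P[0]+P[1])/2;near=(P[2]+P[3])/2;d=far-near
    ax=np.degrees(np.arctan2(d[1],d[0]))
    n2=np.array([-d[1],d[0]])/np.linalg.norm(d)
    print(n,"centre",(far+near)/2,"len",np.linalg.norm(d),"yaw",ax,"w",(P[0]-P[1])@n2,(P[2]-P[3])@n2,"far",far,"near",near)
rep("mid","wash",[(68,158),(136,156)],[(108,432),(162,430)],.10)
rep("short","wash",[(323,139),(384,138)],[(335,385),(392,383)],.10)
rep("shortB","wash",[(323,139),(384,138)],[(338,410),(393,406)],.10)
rep("long","wash",[(583,22),(637,22)],[(570,480),(615,480)],.095)
rep("showL","show",[(88,107),(198,103)],[(120,404),(217,403)],.05)
rep("showM","show",[(343,101),(449,101)],[(352,400),(449,396)],.05)
rep("showR","show",[(596,94),(706,92)],[(588,395),(685,392)],.05)
rep("showLo","show",[(38,107),(250,103)],[(78,404),(267,403)],.05)
rep("showMo","show",[(290,102),(505,98)],[(304,400),(502,396)],.05)
rep("showRo","show",[(545,95),(757,90)],[(538,397),(735,392)],.05)
```

```text
mid centre [0.572  0.2994] len 0.09113355441768661 yaw -3.287450605106299 w 0.022572148795522017 0.019477143428486995 far [0.6175 0.2968] near [0.5265 0.302 ]
short centre [0.5759 0.2158] len 0.08006244079425379 yaw -3.7288536496196207 w 0.0201037890311563 0.02022076440998239 far [0.6158 0.2132] near [0.536  0.2184]
shortB centre [0.5716 0.2159] len 0.08855282499931952 yaw -3.494607787889783 w 0.020103033784689753 0.019690041919355365 far [0.6158 0.2132] near [0.5275 0.2186]
long centre [0.5682 0.1326] len 0.15100043905660265 yaw -4.150840269918728 w 0.017460307756904714 0.016664365196841086 far [0.6435 0.1271] near [0.4929 0.138 ]
showL centre [ 0.5181 -0.1267] len 0.09852708550026261 yaw -4.027857462595738 w 0.03675620239412809 0.03531651225022803 far [ 0.5672 -0.1301] near [ 0.4689 -0.1232]
showM centre [ 0.5122 -0.2108] len 0.09779335911653406 yaw -3.9648064091497237 w 0.035294600671906255 0.03527214663193561 far [ 0.561  -0.2142] near [ 0.4635 -0.2075]
showR centre [ 0.5067 -0.2959] len 0.09864372020925166 yaw -3.429129894671028 w 0.03653031696720798 0.03516677227430715 far [ 0.556  -0.2989] near [ 0.4575 -0.293 ]
showLo centre [ 0.518  -0.1275] len 0.09855400332339159 yaw -3.371599465613886 w 0.07072840020110786 0.06876894728476389 far [ 0.5672 -0.1304] near [ 0.4688 -0.1246]
showMo centre [ 0.5123 -0.2115] len 0.09810361035872608 yaw -3.723518198123657 w 0.07158653615908386 0.07197511737123584 far [ 0.5613 -0.2147] near [ 0.4634 -0.2084]
showRo centre [ 0.5066 -0.2959] len 0.099153373519304 yaw -3.414060259149698 w 0.07037549998565107 0.07146223530803213 far [ 0.5561 -0.2988] near [ 0.4572 -0.2929]
```

Sizes check out: lengths 91, 89 and 151 mm, slots about 36 mm wide, pitch about 85 mm, yaw about −3.7°. I'll move the mid stone first, to the rightmost saddle.

```bash
cat >> h.py <<'E'
np.set_printoptions(precision=4,suppress=True)
S=dict(mid=(.572,.2994,-3.4),short=(.5716,.2159,-3.6),long=(.5682,.1326,-4.1))
D=dict(mid=(.5067,-.2959,-3.7),short=(.5123,-.2111,-3.7),long=(.5180,-.1271,-3.7))
ZG,UP=.132,.255
def st(m):
    o=robot.observe();print(m,round(o["time"],2),o["tool_pos"],o["ft_force"],round(o["gripper_width"],4))
def pick(k):
    x,y,a=S[k]
    robot.set_gripper(.062)
    robot.move_pose([x,y,UP],[180,0,a])
    print("hit",robot.line_to([x,y,ZG],vel=.10,guard=8)); st("down")
    robot.set_gripper(0.0); st("grip")
    robot.line_to([x,y,ZG+.02],vel=.04); robot.line_to([x,y,UP],vel=.12); st("lift")
def carry(k):
    x,y,a=D[k]
    robot.line_to([x,y,UP],vel=.2,rotation=[180,0,a]); robot.pause(.2); st("over")
def place(k):
    x,y,a=D[k]
    robot.line_to([x,y,ZG+.008],vel=.10); robot.pause(.2)
    print("touch",robot.line_to([x,y,ZG-.006],vel=.015,guard=3)); st("set")
    robot.set_gripper(.062); robot.pause(.2); st("open")
    robot.line_to([x,y,UP],vel=.15)
def snap(n,f):
    c=robot.get_calibration(n);cv2.imwrite(f"pics/{f}.png",robot.grab_frame(n));return c
E
python3 - <<'E'
from h import *
pick("mid");snap("wrist","m_lift");carry("mid");snap("side","m_over")
a=cv2.imread("pics/m_lift.png");b=cv2.imread("pics/m_over.png")
cv2.imwrite("pics/m.png",cv2.resize(np.vstack([a,b]),None,fx=.75,fy=.75))
E
```

```text
hit False
down 9.39 [0.5725 0.2995 0.1329] [ 0.1135 -0.2434 -0.6063] 0.0619
grip 9.85 [0.5722 0.2995 0.1325] [-0.3277  0.669   2.959 ] 0.0194
lift 11.51 [0.5717 0.2993 0.2539] [-1.3069 -0.3798 -5.4943] 0.0193Traceback (most recent call last):
  File "<stdin>", line 2, in <module>
  File "h.py", line 30, in carry
    robot.line_to([x,y,UP],vel=.2,rotation=[180,0,a]); robot.pause(.2); st("over")
    ~~~~~~~~~~~~~^^^^^^^^^^^^^^^^^^^^^^^^^^^^^^^^^^^^
plant.IKError: the arm cannot follow that straight line within its joint ranges
```

Run:
```python
from h import *
print(robot.observe()["q"])
for p in [(.572,.299,.255),(.54,.0,.255),(.45,0,.29),(.507,-.296,.255)]:
    for a in(-3.7,176.3): print(p,a,robot.ik(p,[180,0,a]))
```

```text
[  16.049    13.7938    9.0068   85.3246   -0.001  -160.5497]
(0.572, 0.299, 0.255) -3.7 [  16.0138   13.7143    9.0527   85.3384    0.     -160.2862]
(0.572, 0.299, 0.255) 176.3 [16.0138 13.7143  9.0527 85.3384  0.     19.7138]
(0.54, 0.0, 0.255) -3.7 [-13.8865  -4.7807 -10.3175  84.4632   0.     169.8135]
(0.54, 0.0, 0.255) 176.3 [-13.8865  -4.7807 -10.3175  84.4632   0.     -10.1865]
(0.45, 0, 0.29) -3.7 [-16.7383 -20.7385 -20.4947  90.2438   0.     166.9617]
(0.45, 0, 0.29) 176.3 [-16.7383 -20.7385 -20.4947  90.2438   0.     -13.0383]
(0.507, -0.296, 0.255) -3.7 [-43.0308   3.4515  -2.1436  84.4049   0.     140.6692]
(0.507, -0.296, 0.255) 176.3 [-43.0308   3.4515  -2.1436  84.4049   0.     -39.3308]
```

The last joint wraps at that yaw. For this stone I'll rise above bottle height and turn there. For the other two I'll grasp with the half-turn yaw.

Run:
```python
from h import *
x,y,a=D["mid"]
robot.line_to([.572,.2994,.34],vel=.12)
robot.move_pose([x,y,.34],[180,0,a]);st("turned")
robot.line_to([x,y,UP],vel=.12);robot.pause(.2)
snap("wrist","m_lift");snap("side","m_over")
A=cv2.imread("pics/m_lift.png");b=cv2.imread("pics/m_over.png")
cv2.imwrite("pics/m.png",cv2.resize(np.vstack([A,b]),None,fx=.75,fy=.75));st("x")
```

```text
turned 16.75 [ 0.5068 -0.2958  0.34  ] [-0.3794 -0.5824 -3.7041] 0.0194
x 17.91 [ 0.5068 -0.2961  0.2555] [-0.0324 -0.3735 -3.755 ] 0.0195
```

View pics/m.png

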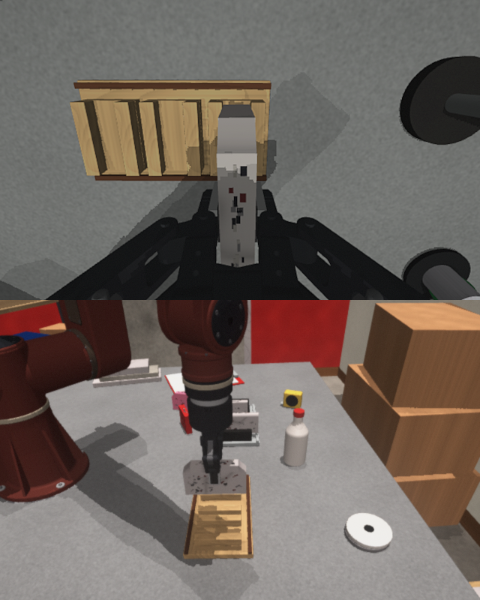

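The mid stone hangs level and centred in the pads at about (216,478) in the lower picture, and the bottle is untouched at (296,440). I'll place it, then look.

```bash
sed -i 's/,-3.4)/,176.6)/;s/,-3.6),long/,176.4),long/;s/,-4.1)/,175.9)/' h.py
python3 - <<'E'
from h import *
place("mid")
x,y,a=D["mid"]
robot.line_to([.43,-.2959,.33],vel=.25); robot.pause(.2)
c=snap("wrist","m_set")
print(proj("wrist",[[.5067,-.2959,.1],[.5067,-.2959,.05]],c))
import pickle;pickle.dump(c,open("c_m.pkl","wb"))
im=cv2.imread("pics/m_set.png")
u,v=proj("wrist",[[.5067,-.2959,.07]],c)[0].astype(int)
x0=max(0,u-100);y0=max(0,v-85);print(x0,y0)
cv2.imwrite("pics/m_setz.png",cv2.resize(im[y0:y0+170,x0:x0+200],None,fx=3,fy=3))
E
grep -n "^[SD]=" h.py
```

```text
touch True
set 19.99 [ 0.5066 -0.2959  0.1324] [-0.2025 -0.3491  4.2973] 0.0197
open 20.68 [ 0.5059 -0.2952  0.1309] [ 0.1655 -0.0102  0.0365] 0.062
[[312.6401 104.6617]
 [313.2245 103.5317]]
213 18
16:S=dict(mid=(.572,.2994,176.6),short=(.5716,.2159,176.4),long=(.5682,.1326,175.9))
17:D=dict(mid=(.5067,-.2959,-3.7),short=(.5123,-.2111,-3.7),long=(.5180,-.1271,-3.7))
```

View pics/m_setz.png

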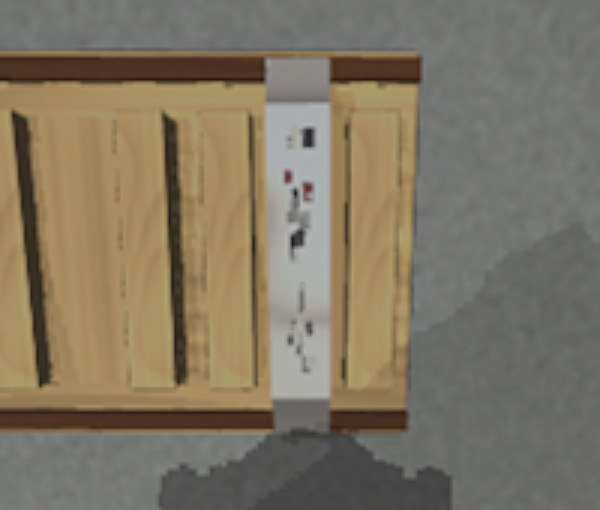

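The mid stone stands upright in the rightmost slot: top columns 267–330 between cheeks at 250 and 346, with even margins. Next are short and long.

```bash
sed -i 's/-\.2111,-3.7/-.2111,176.3/;s/-\.1271,-3.7/-.1271,176.3/' h.py
python3 - <<'E'
from h import *
import pickle
c=pickle.load(open("c_m.pkl","rb"))
f=lambda p,z:ray("wrist",(p[0]/3+213,p[1]/3+18),z,c)[:2]
print("mid",(f((298,101),.1)+f((300,400),.1))/2,"slot",(f((298,110),.05)+f((300,387),.05))/2)
x,y,a=S["short"]
robot.move_pose([.43,-.2,.34],[180,0,176.3]);robot.move_pose([.45,.1,.34],[180,0,176.3])
pick("short")
print(robot.observe()["q"])
carry("short")
snap("side","s_over")
place("short")
robot.line_to([.43,-.2111,.33],vel=.25)
E
```

```text
mid [ 0.5072 -0.296 ] slot [ 0.5072 -0.2953]
hit False
down 28.54 [0.5721 0.216  0.1328] [-0.0944  0.0448  0.3867] 0.0621
grip 29.0 [0.5718 0.216  0.1324] [-0.6023  0.6073  2.6956] 0.019
lift 30.66 [0.5712 0.2159 0.2539] [-0.6386 -0.5359 -3.896 ] 0.0191
[ 8.4485  7.6696  2.2115 84.63   -0.001  12.0471]
over 33.17 [ 0.5124 -0.2107  0.255 ] [-0.003  -0.7626 -2.4146] 0.0194
touch True
set 35.3 [ 0.5123 -0.2111  0.1323] [-0.9367 -0.3484  5.3224] 0.0197
open 35.98 [ 0.5116 -0.2106  0.1312] [-0.1755 -0.563   0.4463] 0.062
```

Run:
```python
from h import *
import pickle
robot.move_pose([.45,.05,.34],[180,0,176.3])
pick("long");carry("long");place("long")
robot.move_pose([.43,-.20,.36],[180,0,-5+180]); robot.pause(.3)
c=snap("wrist","fin");pickle.dump(c,open("c_f.pkl","wb"))
robot.move_pose([.40,-.05,.40],[180,0,176]);robot.pause(.2)
snap("side","fin_side");snap("scene","fin_scene");st("end")
im=cv2.imread("pics/fin.png");u,v=proj("wrist",[[.512,-.21,.06]],c)[0].astype(int)
print(u,v)
cv2.imwrite("pics/fin_z.png",cv2.resize(im[max(0,v-85):v+85,u-125:u+125],None,fx=3.2,fy=3.2))
A=cv2.imread("pics/fin_side.png");b=cv2.imread("pics/fin_scene.png")
cv2.imwrite("pics/fin2.png",cv2.resize(np.vstack([A[100:400],b[60:300]]),None,fx=1.1,fy=1.1))
```

```text
hit False
down 40.88 [0.5687 0.1326 0.1328] [ 0.6332 -0.6384  0.1681] 0.062
grip 41.33 [0.5684 0.1325 0.1324] [-0.5794 -0.8925  2.4436] 0.0194
lift 42.99 [0.5678 0.1326 0.2539] [ 0.1549 -0.6385 -5.7666] 0.0193
over 44.67 [ 0.5181 -0.1264  0.255 ] [ 0.3288  0.402  -6.1612] 0.0194
touch True
set 46.75 [ 0.518  -0.1271  0.1324] [-0.2881  0.2308  5.8115] 0.0197
open 47.43 [ 0.5169 -0.1266  0.1308] [ 0.0351 -0.1787  0.0091] 0.0619
end 50.4 [ 0.4001 -0.0507  0.3995] [-0.1496  0.5696  0.1887] 0.062
313 225
```

View pics/fin_z.png

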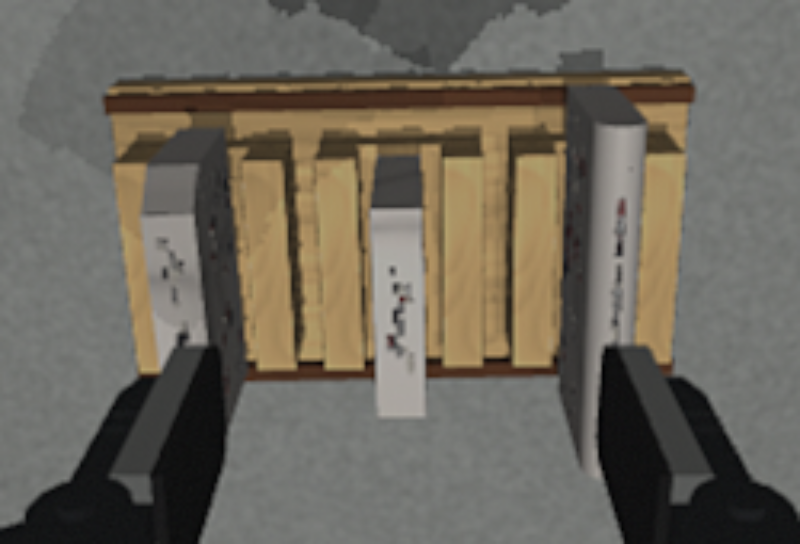

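View pics/fin2.png

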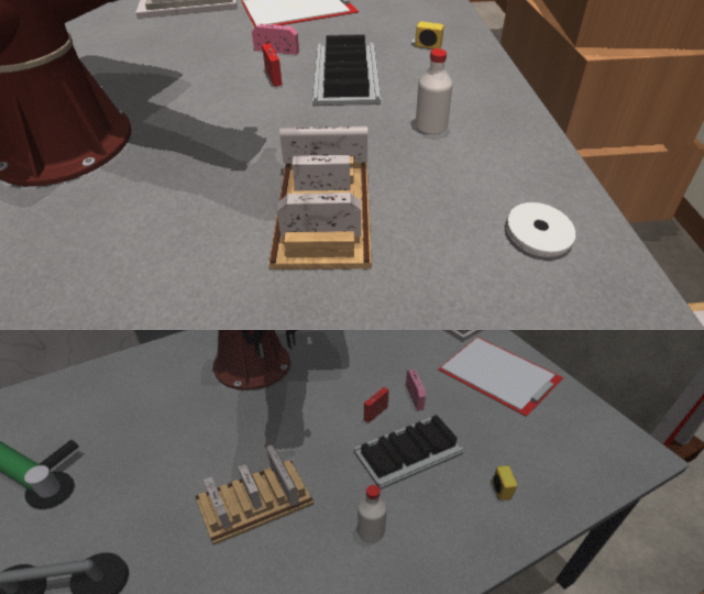

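All three stand upright and the bottle and look-alikes haven't moved. One numeric check of centring before handing in.

Run:
```python
from h import *
import pickle
c=pickle.load(open("c_f.pkl","rb"))
f=lambda p,z:ray("wrist",(p[0]/3.2+188,p[1]/3.2+140),z,c)[:2]
for n,a,b,z in(("short",(397,208),(401,416),.1),("slotM",(402,156),(404,367),.05),("long",(620,125),(592,475),.098),("slotL",(604,153),(592,365),.05)):
    A,B=f(a,z),f(b,z);print(n,(A+B)/2,np.linalg.norm(A-B))
```

```text
short [ 0.5116 -0.21  ] 0.08870243004089903
slotM [ 0.5123 -0.2089] 0.09985260924181365
long [ 0.5174 -0.1305] 0.14920174574136627
slotL [ 0.5184 -0.1243] 0.10013232087078404
```

```bash
python3 -c "
from plant import robot
robot.job_done()"
```

```text
the job is handed in; nothing more can be done
```

I moved all three stones to the show rack in reversed order and handed the job in at about 50 s of the 88 s allowed. The mid stone, leftmost before, is in the rightmost saddle; the short one is in the middle; the long one is in the leftmost. Each was lowered slowly until it touched the slot floor, with a measured change of about 4–6 N, and then released.

**Final pictures:** All three stones stand upright in their slots. The wash rack is empty, and the bottle and the red and pink look-alikes are where they were.

**Centring:** The stones are centred along their slots within about 1 mm as measured.

**Disagreement:** For the long stone, the final sideways reading differed from the slot centre by about 6 mm. I read those pixels roughly and the slot was partly hidden. The arm released the stone within about 0.5 mm of the earlier measured slot centre, so I did not move it again.

**Mishap:** The first straight carry of the mid stone was refused because the last joint would have passed its range. I raised the stone above bottle height and turned it there. The other two were gripped with a half-turn to avoid this.

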